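Set and lock the carving bench's air regulator

TASK

The bench lamp hangs over the air regulator: swing its arm to the free side until the lamp head is more than 15 cm to the side of the knob, and leave it there. Then turn the regulator knob clockwise until its pointer lines up with the little steel tab on the dial, and only after that slide the lock along its rails over the knob, fully home against its stop. Leave the tab as it is set and do not push about or knock over anything else on the bench.

Things in the scene. Friction and masses are not known exactly. Their poses are not given: they have to be found in the camera images.
- regulator: fixed aluminium air regulator station on the bench, 150 x 270 mm footprint, deck 43 mm high, white dial (106 mm diameter) on top with thin plain ticks. Origin on the bench right under the knob's upright axis; z up, x away from the robot (roughly), y along the lock's guide rails. The block runs from y = -185 to +85 mm, brass hose tail to y = +130 mm
- knob (a joint): the regulator knob's turn, rad: grows as the knob is turned clockwise seen from above, stops at 0 and 5.2; stays where left
- knob_grip (a point): point on the upright axis of the round black fluted knob, 76 mm above the bench, at mid grip. The knob is 38 mm diameter, its grip runs from 55 to 85 mm above the bench over a 56 mm skirt (top at 55 mm)
- pointer (a point): tip of the thin black pointer (4 mm wide) that sticks out of the knob's skirt and turns with it, 41 mm from the knob axis, 52 mm above the bench (a white line on the knob's top points the same way)
- mark_tip (a point): inner end of the mark: a small dark steel tab (10 x 5 x 6 mm) clamped on the rim of the dial, 41 mm from the knob axis, 52 mm above the bench. It is the only tab on the dial; always clockwise of the pointer at the start, by 1 to 4 rad (up to about 220 degrees). It must not be shifted
- lock (a joint): travel of the sliding lock, m: 0 to 0.02 at the start (beside the knob), 0.12 fully home at its end stop, centred over the knob; grows along the regulator's +y; about 2 N to slide
- lock_grip (a point): centre of the upright steel stub on top of the lock, 113 mm above the bench. The stub is 16 mm diameter, from 98 to 126 mm above the bench. The lock is a steel bridge 122 mm wide (x) by 60 mm long (y), its roof top 98 mm above the bench, clearing the knob. The stub slides in line with the knob axis and ends above it
- lamp_arm (a joint): swing of the lamp arm, rad: 0 = arm along the lamp's own -x, which points roughly at the knob; grows anticlockwise seen from above; range -1.9 to 1.9; stays where left
- lamp_grip (a point): grip point of the lamp head: middle of the upright wooden stub on top of the green shade, 249 mm above the bench. The stub is 16 mm diameter, free from 224 to 263 mm above the bench, the head's centre line runs down it. The shade is 88 mm wide and spans 152 to 215 mm above the bench
- lamp_pivot (a point): point on the upright hinge axis of the lamp arm, 217 mm above the bench, on top of the green post (28 mm diameter, round foot 104 mm) behind the regulator. The steel arm is a 14 mm bar, 210 mm from hinge axis to grip stub, 217 mm above the bench
- oil_bottle: tall closed amber bottle, 64 mm diameter, 235 mm tall, loose; origin at the centre of its underside. It stands left or right of the regulator, tall enough to be struck by the swinging lamp head. Bystander
- wax_jar: low glass jar with steel lid, 68 mm diameter, 80 mm tall, loose; origin at the centre of its underside. It stands on the other side from the bottle, low enough for the lamp head to pass over. Bystander
- blank: wooden block 50 x 80 x 40 mm tall, loose, behind the regulator, left of the lamp post; origin at the centre of its underside. Bystander
- driver: screwdriver, 160 mm long, lying to the left of the regulator, under 40 mm tall; its own x runs along it. Bystander
- mallet: hammer, 240 mm long, lying to the left of the regulator, under 50 mm tall; its own x runs along it. Bystander
- varnish_tin: tin, 74 mm diameter, 100 mm tall, loose, to the right of the regulator; origin at the centre of its underside. Bystander
- brush: brush, 200 mm long, lying to the right of the regulator, under 40 mm tall; its own x runs along it. Bystander

How it is judged:
On the way, in this order (a step that is already met when the one before it is completed fails the run):
1. the lamp head is swung clear of the knob, before the knob is set and with the lock still open (horizontal distance between lamp_grip and knob_grip above 0.15 m and value of joint lock below 0.04 m), for 0.2 s.
2. the pointer is at the tab, the lock still open and the lamp still clear (all of step 1 and horizontal distance between pointer and mark_tip below 0.005 m), for 0.3 s.
3. the lock is fully home over the knob, the pointer still at the tab (value of joint lock above 0.114 m and horizontal distance between pointer and mark_tip below 0.005 m and horizontal distance between lamp_grip and knob_grip above 0.15 m), for 0.2 s.
At the end, for the whole second after the job is handed in: The lamp head's centre is more than 150 mm (seen from above) from the knob axis and at rest, the pointer tip is within 5 mm of the tab's inner end (about 7 degrees), and the lock is within 6 mm of its end stop over the knob (all of step 3 and velocity of joint lamp_arm between -0.05 and 0.05 rad/s); the robot touches nothing.
It fails at once if any bystander (bottle, jar, block, screwdriver, hammer, tin, brush) is pushed more than 30 mm from its place (distance of any of oil_bottle, wax_jar, blank, driver, mallet, varnish_tin, brush from where it was at the start of the episode above 0.03 m).
It fails at once if the bottle, jar or tin is knocked over (angle between any of oil_bottle, wax_jar, varnish_tin's own z axis and vertical above 0.5 rad).
It fails at once if the mark on the dial is shifted by more than 4 mm (distance of mark_tip from where it was at the start of the episode above 0.004 m).
It also fails if it takes over 72 s, if anything falls off the work surface, if the arm or the gripper's body presses on something with over 40 N, if the wrist force passes 120 N, or if a joint passes its speed limit or range.

ROBOT

A 6-joint arm with a two-finger parallel gripper is mounted at the origin on the work surface. World frame = base frame: x ahead of the robot, y to its left, z up, the work surface at z = 0. Lengths are in m, angles in rad, forces in N, time in s.
With the tool pointing down it reaches from about 0.3 to 0.875 m from the base axis. Payload 4.2 kg.
Tool frame: the origin (TCP) lies at the centre of the arm's flange, where the gripper is bolted on; the fingertips stand 173 mm ahead of it and the grasp point (between the pads) lies 155 mm ahead of it; z points along the fingers, y is the line along which they close (so a half turn about z gives the same grasp; the last joint's range is limited). The gripper opens to 85 mm and grips with 20 to 120 N. Pads are 22 mm wide; open, the fingers measure 114 mm over their backs; the gripper's body (76 mm by 85 mm) begins 54 mm behind the grasp point. The pads swing forward as they close: fully open they stand 13 mm farther back than shut.
Start: joints at [-1.218, 0.32, 1.565, -0, 1.257, -0.02], TCP at [0.209, -0.536, 0.405] pointing down, gripper open.
Joint ranges: [-3.11, 3.11], [-0.84, 2.01], [0.21, 2.61], [-1.34, 4.49], [0.05, 2.63], [-2.56, 2.56]. Speed limits (rad/s): [2.57, 2.57, 3.14, 3.14, 3.14, 3.14].

INTERFACE

Orientations are given as a 3x3 rotation matrix whose columns are the frame's x, y, z axes.
In Python, from bench import r gives the robot as it stands.
- The arm moves only by the shell command python3 -m crank 'ROWS' [FORCE]. ROWS is JSON, a list of rows, each a list of 5 numbers: the opening, from 0 (shut) to 1 (fully open), then the shift along the tool's x, y, z in cm, then the turn about the tool's z in rad. A call has 1 to 12 rows; each row shifts and turns the commanded pose from where the row before left it, along the tool's axes as they then stand; what a row does not reach is not made up. A row lasts 1/12 s, in which the tool goes at most 41.7 mm and 7.16 degrees, less where a joint would pass 70% of its speed; a pose out of reach is approached as far as the arm can. A call with a gripper value outside its range is refused whole. The fingers move at their own pace and stop on an object; FORCE is the grip in N (left out, the last holds). Time passes only in rows, so rows that do not move let the fingers close. It gives the time, the measured TCP pose, the force, the opening and the grip force at its end, in the units of the state.
- r.state(): the state, without advancing time (a new reading comes with each control period).
- r.grab_frame(name): name is "scene" or "side" or "wrist"; returns the picture (384x512x3 uint8, red, green, blue); there is no depth.
- r.camera_params(name): a dict with "intrinsics" (3x3 intrinsics, pixels), "dist_coeffs" ([k1, k2, p1, p2, k3] as OpenCV has them; the pictures are not rectified), "extrinsics" (4x4, takes a point from world to camera coordinates). Camera axes: x right, y down, z forward; pixel columns grow to the right and rows downward; lengths in m; the calibration is good to about 2 mm. A picture is of the moment at which its call begins: read the wrist's pose just before it. camera_params takes no time and is no camera call; for the wrist camera it gives the pose at the moment of the call.
- r.close_job(): hands the job in; it is judged then, once.
Trained networks look in the newest picture that a camera, given by its name, has taken for a name from the list of things; names that differ only in an ending like _2 or _b are one class to them, and where a whole thing is asked for, a point or a joint stands for the part that bears it (a point fixed in the world has none). Each returns a list of dicts, best first, with "score" (0 to 1); they miss things now and then, are a little off and sometimes report something else, mostly with a low value. They report only what shows in the picture. A call takes as long as a camera call.
- r.look_for(name, camera): "uv" ([column, row] in pixels, amid what is visible of it).
- r.cut_out(name, camera): "mask" (384x512 bool, what is visible of it) and "uv" ([column, row] in pixels, amid what is visible of it).
The state is a dict: "clock": time; "q": joint angles; "dq": joint speeds; "tau": joint torques, N m; "tool_pos": TCP position; "orientation": TCP orientation; "wrist_force": force on the tool from outside, world axes, zero at the start; "wrist_torque": the same for the moment, N m; "finger_gap": opening from 0.0 (shut) to 1.0 (fully open); "grasp_force": force on a finger pad.
Only numpy, scipy, OpenCV 4.12 (cv2) and the standard library are available. Lean on these libraries where they do the work, as an engineer would, in place of code of your own. Each camera call takes 0.05 s, during which the arm holds its last target. There are 200 camera calls.

## Working session

There is one attempt and no reset: what is moved stays moved. The work goes in short steps, Python scripts to look and compute and a shell command to move; the robot and the scene stay as the last step left them, time stands still between calls to the robot, and variables do not carry over. Pictures are saved under pics/ and viewed, at most 10 in all, crops included, and the job is handed in when it is done.

```bash
ls; mkdir -p pics; cat > h.py <<'E'
import numpy as np, cv2
from bench import r
def ray(cam,uv,P=None):
    P=P or r.camera_params(cam)
    K=np.array(P["intrinsics"]);D=np.array(P["dist_coeffs"]);T=np.array(P["extrinsics"])
    n=cv2.undistortPoints(np.array([[uv]],float),K,D)[0,0]
    R=T[:3,:3];o=-R.T@T[:3,3];d=R.T@np.array([n[0],n[1],1]);return o,d
def atz(cam,uv,z,P=None):
    o,d=ray(cam,uv,P);return o+d*(z-o[2])/d[2]
def proj(cam,p,P=None):
    P=P or r.camera_params(cam)
    T=np.array(P["extrinsics"])
    return cv2.projectPoints(np.array([p],float),cv2.Rodrigues(T[:3,:3])[0],T[:3,3],np.array(P["intrinsics"]),np.array(P["dist_coeffs"]))[0][0,0]
def snap(cam,f=None):
    im=np.array(r.grab_frame(cam))
    if f: cv2.imwrite("pics/"+f,im[:,:,::-1])
    return im
E
python3 - <<'E'
from h import *
a=snap("scene");b=snap("side")
cv2.imwrite("pics/a.png",np.hstack([a,b])[:,:,::-1][:, :] if 0 else cv2.resize(np.vstack([a,b])[:,:,::-1],None,fx=.78,fy=.78))
cv2.imwrite("pics/scene0.png",a[:,:,::-1]);cv2.imwrite("pics/side0.png",b[:,:,::-1])
Z=dict(knob_grip=.076,pointer=.052,mark_tip=.052,lock_grip=.113,lamp_grip=.249,lamp_pivot=.217,oil_bottle=.117,wax_jar=.05,blank=.02,varnish_tin=.05,driver=.015,mallet=.02,brush=.015)
for n,z in Z.items():
  for c in("scene","side"):
    for k in r.look_for(n,c)[:2]:
        print(n,c,round(k["score"],2),np.round(k["uv"],1),atz(c,k["uv"],z).round(3))
print(r.state()["orientation"],r.state()["tool_pos"])
for c in("scene","side"): print(c,ray(c,(256,192)))
E
```

```text
pics
knob_grip scene 0.56 [215.6 193.9] [ 0.535 -0.116  0.076]
knob_grip scene 0.26 [207.9 274.6] [0.771 0.015 0.076]
knob_grip side 0.74 [260.6 149.6] [ 0.57  -0.253  0.076]
knob_grip side 0.49 [267.9 175.4] [ 0.511 -0.127  0.076]
pointer scene 0.62 [216.  192.6] [ 0.51  -0.133  0.052]
pointer side 0.63 [264.9 182. ] [ 0.518 -0.113  0.052]
pointer side 0.36 [257.7 149.9] [ 0.586 -0.273  0.052]
mark_tip side 0.55 [216.6 200. ] [0.662 0.017 0.052]
lock_grip scene 0.94 [183.3 172. ] [ 0.534 -0.222  0.113]
lock_grip side 0.7 [283.8 154.9] [ 0.472 -0.21   0.113]
lamp_grip scene 0.97 [205.5 172.2] [ 0.63  -0.066  0.249]
lamp_grip side 0.66 [261.5 152.4] [ 0.525 -0.061  0.249]
lamp_grip side 0.61 [265.7 178.8] [0.486 0.048 0.249]
lamp_pivot scene 0.87 [207.  171.7] [ 0.598 -0.088  0.217]
lamp_pivot side 0.86 [262.1 152.1] [ 0.531 -0.095  0.217]
oil_bottle scene 0.56 [245.1 239.1] [0.667 0.056 0.117]
oil_bottle scene 0.29 [216.2 195.4] [ 0.574 -0.085  0.117]
oil_bottle side 0.78 [217.4 199.9] [0.64  0.065 0.117]
oil_bottle side 0.24 [273.  185.3] [ 0.476 -0.049  0.117]
wax_jar scene 0.66 [1
[... 478 characters left out ...]
 scene 0.83 [309.2 246.5] [0.54  0.175 0.02 ]
mallet scene 0.6 [207.7 273.7] [ 0.739 -0.013  0.02 ]
mallet side 0.98 [244.  251.4] [0.517 0.174 0.02 ]
brush scene 0.6 [118.7 178.1] [ 0.569 -0.467  0.015]
brush side 0.74 [273.9 129.9] [ 0.558 -0.453  0.015]
brush side 0.28 [265.2 179. ] [ 0.527 -0.161  0.015]
[[ 9.31317856e-01  3.64207428e-01  2.90247734e-05]
 [ 3.64207428e-01 -9.31317846e-01 -1.38792234e-04]
 [-2.35178733e-05  1.39830724e-04 -9.99999990e-01]] [ 0.20942117 -0.53550816  0.40475461]
scene (array([1.1855041 , 0.37501745, 0.85300856]), array([-0.63168134, -0.35129926, -0.69112874]))
side (array([0.34256866, 0.81061398, 1.0975618 ]), array([ 0.14192106, -0.63236049, -0.76183191]))
```

```bash
python3 - <<'E'
import cv2,numpy as np
a=cv2.imread("pics/scene0.png")[130:310,90:340];b=cv2.imread("pics/side0.png")[100:280,150:400]
cv2.imwrite("pics/v1.png",np.vstack([cv2.resize(x,None,fx=3,fy=300/180,interpolation=2) if 0 else cv2.resize(x,(416,300),interpolation=2) for x in(a,b)]))
cv2.imwrite("pics/v1.png",cv2.resize(a,(800,576),interpolation=2));cv2.imwrite("pics/v2.png",cv2.resize(b,(800,576),interpolation=2))
E
```

```text
(no output)
```

View pics/v1.png

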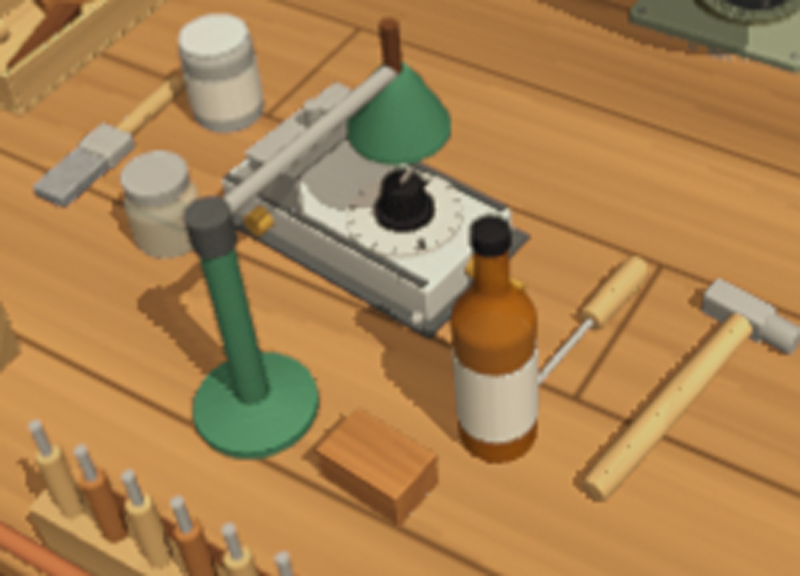

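View pics/v2.png

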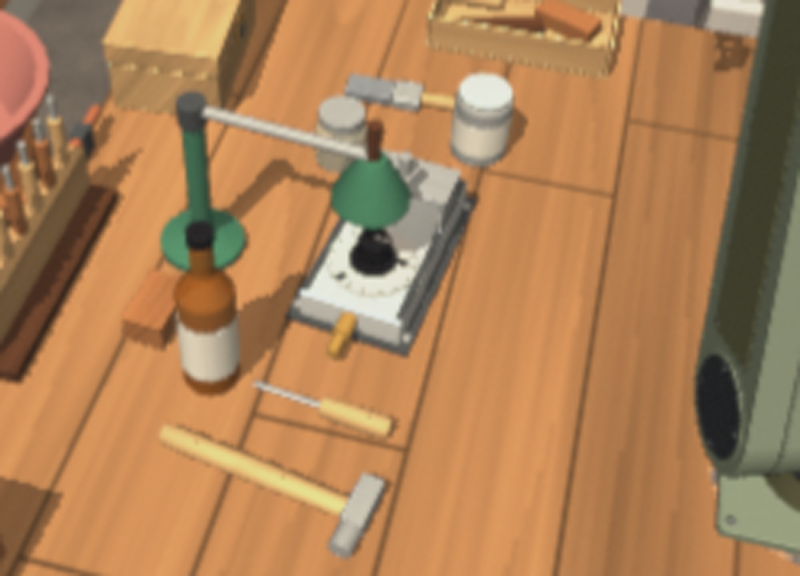

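The bottle is on the left (+y) and the jar on the right, so the free side is the right (-y). The lamp stub is at scene (212,142) and side (267,144). The pivot is at scene (156,197) and side (209,133), and the knob at scene (217,191) and side (266,178).

```bash
cat >> h.py <<'E'
def tri(u,v,c1="scene",c2="side"):
    o1,d1=ray(c1,u);o2,d2=ray(c2,v)
    A=np.stack([d1,-d2],1);s=np.linalg.lstsq(A,o2-o1,rcond=None)[0]
    p,q=o1+s[0]*d1,o2+s[1]*d2
    return (p+q)/2,np.linalg.norm(p-q)
E
python3 - <<'E'
from h import *
for n,u,v,z in [("stub",(211.5,141),(267,143),.249),("pivot",(155.6,198),(209.4,132.8),.217),("knob",(216.6,191),(266.2,178),.076),("lock",(195,163),(278,151),.11),("tab?",(221.5,206),(256,186),.052)]:
    p,e=tri(u,v);print(n,p.round(3),round(e,4),atz("scene",u,z).round(3),atz("side",v,z).round(3))
print(r.state()["q"])
E
```

```text
stub [ 0.52  -0.12   0.243] 0.0072 [ 0.523 -0.12   0.249] [ 0.519 -0.109  0.249]
pivot [ 0.731 -0.138  0.219] 0.0013 [ 0.729 -0.141  0.217] [ 0.732 -0.139  0.217]
knob [ 0.516 -0.125  0.064] 0.0036 [ 0.524 -0.12   0.076] [ 0.514 -0.112  0.076]
lock [ 0.495 -0.209  0.125] 0.0044 [ 0.483 -0.218  0.11 ] [ 0.497 -0.228  0.11 ]
tab? [ 0.545 -0.091  0.047] 0.0028 [ 0.549 -0.09   0.052] [ 0.545 -0.085  0.052]
[-1.21800793e+00  3.19583487e-01  1.56448156e+00 -2.17785653e-05
  1.25738733e+00 -1.99865284e-02]
```

```bash
python3 -m crank '[[1,0,0,-4,0],[1,0,0,-4,0],[1,3.3,-2.1,0,0],[1,3.3,-2.1,0,0],[1,3.3,-2.1,0,0],[1,3.3,-2.1,0,0],[1,3.3,-2.1,0,0],[1,3.3,-2.1,0,0],[1,3.3,-2.1,0,0],[1,3.3,-2.1,0,0],[1,3.3,-2.1,0,0],[1,0,0,0,0.1]]'
python3 - <<'E'
from h import *
s=r.state();print(s["clock"],s["tool_pos"],s["orientation"].round(3) if hasattr(s["orientation"],"round") else s["orientation"],s["q"])
snap("wrist","w1.png")
for n,z in dict(lamp_grip=.249,knob_grip=.076,pointer=.052,mark_tip=.052,lock_grip=.113).items():
    for k in r.look_for(n,"wrist")[:2]: print(n,k["score"],np.round(k["uv"],1),atz("wrist",k["uv"],z).round(3))
E
```

```text
clock: 2.4
tool_pos: [0.42, -0.2467, 0.4849]
orientation: [[0.962, 0.274, 0.003], [0.274, -0.962, 0.003], [0.003, -0.002, -1.0]]
wrist_force: [-0.7, -0.6, -0.1]
finger_gap: 1.003
grasp_force: 0.0
2.4 [ 0.41995692 -0.24667663  0.48487847] [[ 0.962  0.274  0.003]
 [ 0.274 -0.962  0.003]
 [ 0.003 -0.002 -1.   ]] [-0.55580504  0.13630916  1.60804733  0.00374817  1.39658067  0.73656078]
lamp_grip 0.92 [147.  34.] [ 0.509 -0.155  0.249]
knob_grip 0.73 [197.5  61.6] [ 0.505 -0.156  0.076]
pointer 0.91 [197.5  63.7] [ 0.503 -0.153  0.052]
mark_tip 0.29 [263.   77.7] [ 0.508 -0.232  0.052]
lock_grip 0.73 [259.4  78.7] [ 0.504 -0.229  0.113]
```

View pics/w1.png

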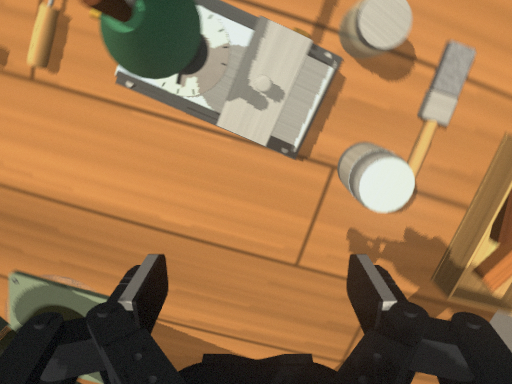

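The wrist view shows the lamp stub at about (116,6) and the lock stub at (261,82). The knob is hidden under the shade.

```bash
python3 - <<'E'
from h import *
for uv,z in [((113,3),.263),((128,16),.224),((116,6),.255),((261,82),.12)]: print(uv,atz("wrist",uv,z).round(3))
s=r.state();R=np.array(s["orientation"])
print(R.T@(np.array([.52,-.114,.405])-s["tool_pos"]), np.arctan2(R[1,1],R[0,1]))
E
```

```text
(113, 3) [ 0.518 -0.141  0.263]
(128, 16) [ 0.517 -0.134  0.224]
(116, 6) [ 0.518 -0.139  0.255]
(261, 82) [ 0.501 -0.231  0.12 ]
[ 0.13673744 -0.10522888  0.07964506] -1.2982712777316294
```

```bash
python3 -m crank '[[0.6,1.5,-3,0,0],[0.6,1.5,-3,0,0],[0.6,1.5,-3,0,0],[0.6,0,0,0,0.1],[0.6,0,0,0,0.1],[0.6,0,0,0,0.1],[0.6,0,0,0,0.08],[0.6,0,0,0,0]]'
python3 - <<'E'
from h import *
s=r.state();P=r.camera_params("wrist");snap("wrist","w2.png");print(s["tool_pos"],s["dq"],P["extrinsics"]-np.array(r.camera_params("wrist")["extrinsics"]))
for n,z in dict(lamp_grip=.249,knob_grip=.076,pointer=.052,mark_tip=.052,lock_grip=.113,lamp_pivot=.23).items():
    for k in r.cut_out(n,"wrist")[:1]:
        c=np.argwhere(k["mask"]);print(n,k["score"],np.round(k["uv"],1),atz("wrist",k["uv"],z,P).round(3),c.min(0),c.max(0))
E
```

```text
clock: 3.37
tool_pos: [0.4359, -0.1534, 0.4848]
orientation: [[0.994, -0.109, 0.0], [-0.109, -0.994, -0.0], [0.0, 0.0, -1.0]]
wrist_force: [0.1, -0.3, -0.0]
finger_gap: 0.601
grasp_force: 0.0
[ 0.43590414 -0.15343833  0.48475558] [ 7.99260015e-04  6.04092415e-04 -1.73738137e-05 -1.26997327e-03
  2.26498054e-03 -1.03583676e-01] [[-2.78990245e-03  3.05441432e-04  4.08974166e-05  1.19721492e-03]
 [ 2.85854847e-04  2.65940733e-03 -1.42963564e-05  2.55108179e-04]
 [ 1.08367511e-04  8.44362611e-04 -4.80446266e-06  8.69340056e-05]
 [ 0.00000000e+00  0.00000000e+00  0.00000000e+00  0.00000000e+00]]
lamp_grip 0.85 [203.7  82.3] [ 0.524 -0.129  0.249] [  0 158] [135 256]
pointer 0.51 [387.3   8.8] [ 0.59  -0.32   0.052] [  0 357] [ 27 428]
lock_grip 0.89 [313.5  90.6] [ 0.508 -0.219  0.113] [ 30 283] [148 348]
lamp_pivot 0.96 [202.3  77.5] [ 0.527 -0.126  0.23 ] [  0 158] [134 256]
```

View pics/w2.png

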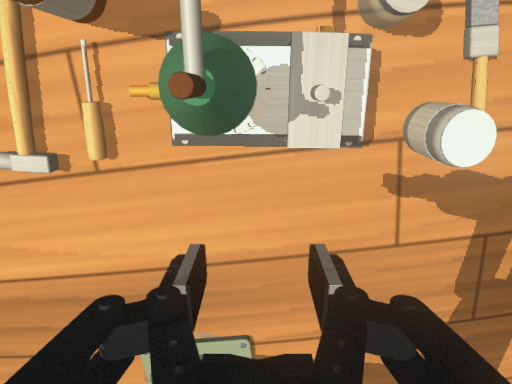

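The stub top is at (184,84) and the lock stub top at (321,93).

```bash
python3 - <<'E'
from h import *
s=r.state();R=np.array(s["orientation"])
p=atz("wrist",(183.5,84),.263);l=atz("wrist",(321,93),.126);print(p,l)
print((R.T@(p-s["tool_pos"])*100).round(2),(.25+.155-s["tool_pos"][2]))
E
```

```text
[ 0.52381006 -0.11856557  0.263     ] [ 0.50554569 -0.22282731  0.126     ]
[ 8.35 -4.33 22.17] -0.07968386698663066
```

```bash
python3 -m crank '[[0.6,2.8,-1.4,0,0],[0.6,2.8,-1.4,0,0],[0.6,2.8,-1.5,0,0],[0.6,0,0,0,0],[0.6,0,0,3,0],[0.6,0,0,3,0],[0.6,0,0,2,0],[0,0,0,0,0],[0,0,0,0,0],[0,0,0,0,0],[0,0,0,0,0],[0,0,0,0,0]]' 30
```

```text
clock: 4.72
tool_pos: [0.5246, -0.1189, 0.4063]
orientation: [[0.994, -0.107, 0.003], [-0.107, -0.994, -0.001], [0.003, 0.001, -1.0]]
wrist_force: [-1.4, -0.9, 1.2]
finger_gap: 0.177
grasp_force: 30.2
```

```bash
python3 -m crank '[[0,0.03,1.05,0,-0.05],[0,0.1,2.1,0,-0.1],[0,0.1,2.1,0,-0.1],[0,0.1,2.1,0,-0.1],[0,0.1,2.1,0,-0.1],[0,0.1,2.1,0,-0.1],[0,0.1,2.1,0,-0.1]]'; python3 -m crank '[[0,0.1,2.1,0,-0.1],[0,0.1,2.1,0,-0.1],[0,0.1,2.1,0,-0.1],[0,0.1,2.1,0,-0.1],[0,0.1,2.1,0,-0.1],[0,0.1,2.1,0,-0.1],[0,0.03,1.05,0,-0.05],[0,0,0,0,0],[0,0,0,0,0]]'
```

```text
clock: 5.3
tool_pos: [0.5548, -0.2499, 0.4063]
orientation: [[0.854, 0.52, 0.008], [0.52, -0.854, 0.002], [0.008, 0.002, -1.0]]
wrist_force: [8.7, 7.1, -0.4]
finger_gap: 0.176
grasp_force: 30.1
clock: 6.05
tool_pos: [0.6576, -0.3344, 0.4064]
orientation: [[0.367, 0.93, 0.006], [0.93, -0.367, 0.005], [0.007, 0.004, -1.0]]
wrist_force: [4.6, 9.0, 0.2]
finger_gap: 0.173
grasp_force: 30.4
```

```bash
python3 -m crank '[[0.5,0,0,0,0],[0.5,0,0,0,0],[0.5,0,0,0,0],[0.5,0,0,-2,0],[0.5,0,0,-4,0],[0.8,0,0,-2,0],[0.8,0.87,-3.5,0,0],[0.8,0.87,-3.5,0,0],[0.8,0.87,-3.5,0,0],[0.8,0.87,-3.5,0,0],[0.8,0.87,-3.5,0,0],[0.8,0.87,-3.5,0,0]]'
python3 -m crank '[[0.8,0,0,3,0],[0.8,0,0,3,0],[0.8,0,0,2,0],[0.8,0,0,0,0],[0.8,0,0,0,0]]'
python3 - <<'E'
from h import *
print(r.state()["q"])
P=r.camera_params("wrist");im=snap("wrist")
cv2.imwrite("pics/w3.png",cv2.resize(im[:,:,::-1],None,fx=1.5,fy=1.5,interpolation=2))
for n,z in dict(knob_grip=.085,pointer=.052,mark_tip=.052,lock_grip=.126).items():
    for k in r.look_for(n,"wrist")[:2]:
        print(n,k["score"],np.round(k["uv"],1),atz("wrist",k["uv"],z,P).round(4))
E
```

```text
clock: 7.05
tool_pos: [0.4776, -0.2103, 0.4851]
orientation: [[0.37, 0.929, 0.001], [0.929, -0.37, -0.001], [-0.0, 0.001, -1.0]]
wrist_force: [-1.2, 0.2, -0.1]
finger_gap: 0.796
grasp_force: 0.0
clock: 7.47
tool_pos: [0.4793, -0.2112, 0.4048]
orientation: [[0.37, 0.929, -0.001], [0.929, -0.37, 0.0], [-0.0, -0.001, -1.0]]
wrist_force: [0.2, -0.4, 0.6]
finger_gap: 0.801
grasp_force: 0.0
[-4.36971570e-01  2.39224572e-01  1.67871090e+00 -3.01542325e-04
  1.22454432e+00 -5.83531783e-02]
knob_grip 0.65 [261.2  75. ] [ 0.5161 -0.1255  0.085 ]
pointer 0.76 [260.2  74.4] [ 0.5162 -0.1236  0.052 ]
mark_tip 0.51 [275.8  25. ] [ 0.5457 -0.0882  0.052 ]
lock_grip 0.64 [292.  182.6] [ 0.508  -0.2131  0.126 ]
```

View pics/w3.png

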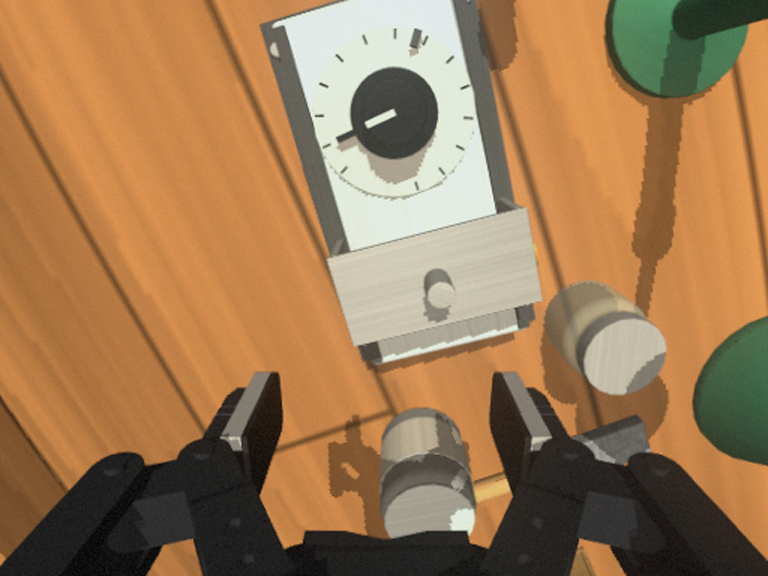

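The dial is fully clear: centre (263,75), pointer tip (226,91), tab inner end (276,33), lock stub top (293,195), all in raw pixels.

```bash
python3 - <<'E'
from h import *
f=lambda u,v,z: atz("wrist",(u/1.5-.17,v/1.5-.17),z)[:2]
c=f(394.5,112.5,.046);kt=f(393,110,.085);p=f(338,138,.052);t=f(414.5,49,.052);l=f(440,293,.126)
print(c,kt,p,t,l)
for k in (c,kt):
    a,b=p-k,t-k;print(np.linalg.norm(a),np.linalg.norm(b),(np.arctan2(a[1],a[0])-np.arctan2(b[1],b[0]))%(2*np.pi))
w=f(369,126,.085)-f(394,114,.085);print("line ang",np.arctan2(w[1],w[0]),"ptr",np.arctan2(*(p-c)[::-1]),"tab",np.arctan2(*(t-c)[::-1]))
d=l-c;print("rail dir",np.arctan2(-d[1],-d[0]),np.linalg.norm(d))
E
```

```text
[ 0.52053661 -0.12524751] [ 0.51894471 -0.12472952] [ 0.48043801 -0.12647903] [ 0.54576366 -0.09472416] [ 0.50682802 -0.22458051]
0.04011750325504635 0.039598982554783835 2.2921811037738045
0.03854642446820087 0.04024397694707186 2.345581067765664
line ang -3.090103832025406 ptr -3.110890157871455 tab 0.8801140455343267
rail dir 1.4336561903710259 0.10027447104463283
```

```bash
python3 -m crank '[[0.8,3.2,0.2,0,0],[0.8,3.2,0.2,0,0],[0.8,3.1,0.2,0,0],[0.8,0,0,0,-0.11],[0.8,0,0,0,-0.11],[0.8,0,0,0,-0.11],[0.8,0,0,0,-0.11],[0.8,0,0,0,-0.11],[0.8,0,0,0,-0.11],[0.8,0,0,0,-0.11],[0.8,0,0,0,-0.11],[0.8,0,0,0,-0.11]]'
python3 -m crank '[[0.8,0,0,0,0],[0.8,0,0,0,0]]'
python3 - <<'E'
from h import *
s=r.state();R=np.array(s["orientation"]);print(s["q"],(R.T@(np.array([.52,-.125,.233])-s["tool_pos"])*100).round(2))
E
```

```text
clock: 8.72
tool_pos: [0.5204, -0.125, 0.4057]
orientation: [[-0.579, 0.815, 0.002], [0.815, 0.579, -0.001], [-0.001, 0.001, -1.0]]
wrist_force: [0.3, -0.1, -0.2]
finger_gap: 0.8
grasp_force: 0.0
clock: 8.88
tool_pos: [0.5203, -0.1249, 0.4054]
orientation: [[-0.572, 0.82, 0.001], [0.82, 0.572, -0.0], [-0.001, 0.001, -1.0]]
wrist_force: [-0.2, -0.8, 0.5]
finger_gap: 0.801
grasp_force: 0.0
[-2.57139456e-01  2.56171010e-01  1.65384720e+00 -1.06143574e-04
  1.23025847e+00 -8.66305181e-01] [ 0.03 -0.04 17.24]
```

```bash
python3 -m crank '[[0.8,0,0,4,0],[0.8,0,0,4,0],[0.8,0,0,4,0],[0.8,0,0,3.2,0],[0.8,0,0,2,0],[0.8,0,0,0,0],[0.3,0,0,0,0],[0.3,0,0,0,0],[0.3,0,0,0,0],[0.3,0,0,0,0],[0.3,0,0,0,0]]' 50
```

```text
clock: 9.8
tool_pos: [0.5188, -0.1264, 0.2352]
orientation: [[-0.576, 0.817, -0.003], [0.817, 0.576, -0.004], [-0.002, -0.005, -1.0]]
wrist_force: [-9.2, -8.0, 6.4]
finger_gap: 0.427
grasp_force: 49.4
```

```bash
python3 -m crank '[[0.3,0,-0.2,0,0],[0.3,0,0,0,0.1],[0.3,0,0,0,0.1],[0.3,0,0,0,0.1],[0.3,0,0,0,0.1],[0.3,0,0,0,0.1],[0.3,0,0,0,0.1],[0.3,0,0,0,0.1],[0.3,0,0,0,0.1],[0.3,0,0,0,0.1],[0.3,0,0,0,0.1],[0.3,0,0,0,0]]'
python3 -m crank '[[0.3,0,0,0,0.1],[0.3,0,0,0,0.1],[0.3,0,0,0,0.1],[0.3,0,0,0,0.1],[0.3,0,0,0,0.1],[0.3,0,0,0,0.1],[0.3,0,0,0,0.1],[0.3,0,0,0,0.1],[0.3,0,0,0,0.1],[0.3,0,0,0,0.1],[0.3,0,0,0,0],[0.3,0,0,0,0]]'
python3 - <<'E'
from h import *
s=r.state();R=np.array(s["orientation"]);print(np.arctan2(R[1,1],R[0,1]),s["wrist_torque"],s["q"])
snap("wrist","w4.png")
E
```

```text
clock: 10.8
tool_pos: [0.5176, -0.1269, 0.2353]
orientation: [[0.381, 0.925, -0.001], [0.925, -0.381, -0.002], [-0.003, 0.0, -1.0]]
wrist_force: [-6.3, -4.1, 5.4]
finger_gap: 0.423
grasp_force: 50.1
clock: 11.8
tool_pos: [0.5173, -0.1264, 0.2352]
orientation: [[0.983, 0.181, -0.002], [0.181, -0.983, -0.001], [-0.002, 0.001, -1.0]]
wrist_force: [-7.3, -2.1, 6.8]
finger_gap: 0.424
grasp_force: 50.2
-1.3884424136196387 [-0.27822727  1.25745269 -0.05480719] [-0.26086721  0.42144673  1.89071362 -0.00231956  0.83093291  1.12914125]
```

View pics/w4.png

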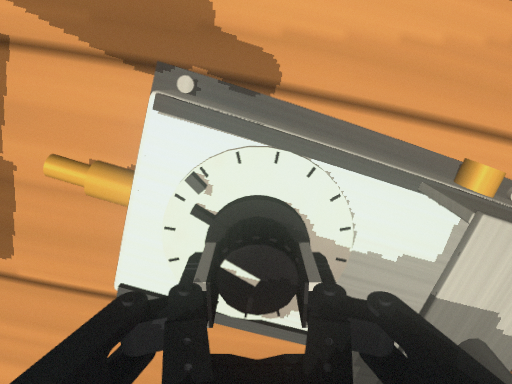

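With the knob still held, the pointer tip is at (194,208) and the tab at (197,183), inner end (203,191). A little more clockwise turning is needed.

```bash
python3 - <<'E'
from h import *
f=lambda u,v,z: atz("wrist",(u,v),z)[:2]
p=f(193,207.5,.052);t=f(203.5,191,.052);t0=f(190,176,.052)
# dial ticks to fit the dial centre (z .045)
tk=[(169,229),(174,260),(239,157),(277,156),(311,170),(335,197),(346,229)]
q=np.array([f(*k,.044) for k in tk]);A=np.c_[2*q,np.ones(len(q))];s=np.linalg.lstsq(A,(q**2).sum(1),rcond=None)[0]
c=s[:2];print("c",c,np.linalg.norm(q-c,axis=1))
for k in (c,np.array([.5173,-.1264])):
    a=[np.arctan2(*(v-k)[::-1]) for v in(p,t,t0)];print(p-k,np.linalg.norm(p-k),np.linalg.norm(t-k),a,a[0]-a[1],a[0]-a[2])
E
```

```text
c [ 0.51584468 -0.12586911] [0.04985982 0.04960612 0.04933926 0.04992568 0.0499827  0.04932948
 0.04980108]
[0.01738901 0.03696834] 0.04085383337430046 0.042610735112458095 [np.float64(1.1311276498009606), np.float64(0.8774085371261983), np.float64(0.874040391251204)] 0.2537191126747623 0.25708725854975656
[0.01593369 0.03749923] 0.04074401564037206 0.042114140361802055 [np.float64(1.1690043028029187), np.float64(0.9120495240484869), np.float64(0.9019576968339357)] 0.25695477875443173 0.267046605968983
```

Turn a further 0.26.

```bash
python3 -m crank '[[0.3,0,0,0,0.09],[0.3,0,0,0,0.09],[0.3,0,0,0,0.08],[0.3,0,0,0,0],[0.3,0,0,0,0],[0.3,0,0,0,0]]'
python3 - <<'E'
from h import *
im=snap("wrist");cv2.imwrite("pics/w5.png",cv2.resize(im[130:330,120:380,::-1],None,fx=3,fy=3,interpolation=2))
E
```

```text
clock: 12.35
tool_pos: [0.5173, -0.1263, 0.2352]
orientation: [[0.997, -0.078, -0.002], [-0.078, -0.997, -0.001], [-0.002, 0.001, -1.0]]
wrist_force: [-6.9, -1.3, 7.1]
finger_gap: 0.426
grasp_force: 50.3
```

View pics/w5.png

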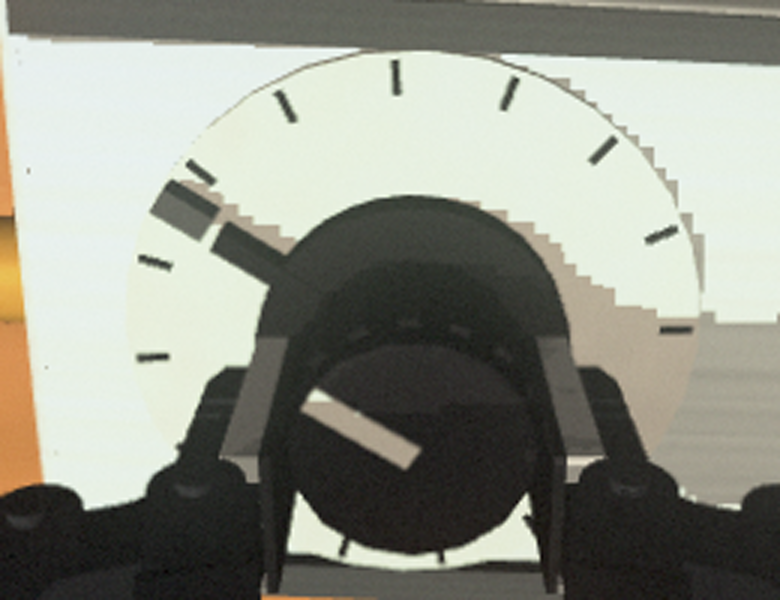

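The pointer end (crop 225,238) is in line with the tab's inner edge (212,226), so it is aligned. Releasing and moving over the lock stub.

```bash
python3 -m crank '[[0.7,0,0,0,0],[0.7,0,0,0,0],[0.7,0,0,0,0],[0.7,0,0,-2,0],[0.7,0,0,-4,0],[0.6,0,0,-4,0],[0.6,-0.15,3.3,0,0],[0.6,-0.15,3.3,0,0],[0.6,-0.15,3.3,0,0],[0.6,0,0,0,0],[0.6,0,0,0,0],[0.6,0,0,0,0]]'
python3 - <<'E'
from h import *
im=snap("wrist");cv2.imwrite("pics/w6.png",cv2.resize(im[:,:,::-1],None,fx=1.5,fy=1.5,interpolation=2))
print([(k["score"],k["uv"],atz("wrist",k["uv"],.12)) for k in r.look_for("lock_grip","wrist")])
E
```

```text
clock: 13.4
tool_pos: [0.5065, -0.2242, 0.3329]
orientation: [[0.997, -0.078, 0.001], [-0.078, -0.997, 0.0], [0.0, -0.0, -1.0]]
wrist_force: [-0.5, -0.2, 0.4]
finger_gap: 0.599
grasp_force: 0.0
[(0.62, [260.1, 200.1], array([ 0.52247573, -0.22524687,  0.12      ]))]
```

View pics/w6.png

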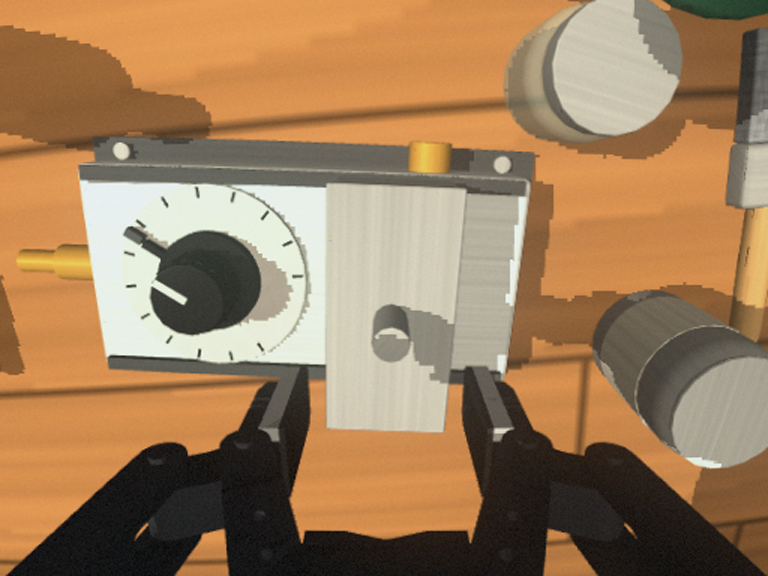

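The pointer is still aligned, and the stub top is at raw (260.5,230).

```bash
python3 - <<'E'
from h import *
f=lambda u,v,z: atz("wrist",(u/1.5,v/1.5),z)
s=r.state();R=np.array(s["orientation"])
p=f(391,345,.126);print(p,(R.T@(p-s["tool_pos"])*100).round(2))
d=f(80,166,.05)-f(530,181,.05);print("rail ang",np.arctan2(d[1],d[0]));d=f(108,357,.05)-f(510,372,.05);print(np.arctan2(d[1],d[0]),(R.T@d).round(3))
k=f(187,299,.085);print("knob top",k)
E
```

```text
[ 0.50536349 -0.22427463  0.126     ] [-0.12  0.1  20.68]
rail ang 1.4546771814699333
1.4568976985349862 [ 0.009 -0.241  0.   ]
knob top [ 0.51810892 -0.12562954  0.085     ]
```

```bash
python3 -m crank '[[0.6,0,0,2.5,0],[0.6,0,0,2,0],[0.6,0,0,1.1,0],[0.6,0,0,0,0],[0.1,0,0,0,0],[0.1,0,0,0,0],[0.1,0,0,0,0],[0.1,0,0,0,0],[0.1,0,0,0,0]]' 30
python3 -m crank '[[0.1,0.05,-1,0,0],[0.1,0.05,-1,0,0],[0.1,0.05,-1,0,0],[0.1,0.05,-1,0,0],[0.1,0.05,-1,0,0],[0.1,0.05,-1,0,0],[0.1,0.05,-1,0,0],[0.1,0.05,-1,0,0],[0.1,0.05,-1,0,0],[0.1,0.05,-0.8,0,0],[0.1,0,0,0,0],[0.1,0,0,0,0]]'
```

```text
clock: 14.25
tool_pos: [0.5069, -0.2244, 0.278]
orientation: [[0.997, -0.077, 0.003], [-0.077, -0.997, -0.001], [0.003, 0.001, -1.0]]
wrist_force: [1.4, 1.1, 5.4]
finger_gap: 0.176
grasp_force: 29.6
clock: 15.25
tool_pos: [0.519, -0.1265, 0.278]
orientation: [[0.997, -0.076, 0.001], [-0.076, -0.997, -0.001], [0.001, 0.001, -1.0]]
wrist_force: [-1.7, -0.0, 7.9]
finger_gap: 0.175
grasp_force: 30.3
```

Push on until the stop gives a clear reaction force.

```bash
python3 -m crank '[[0.1,0,-0.2,0,0],[0.1,0,-0.2,0,0],[0.1,0,0,0,0],[0.1,0,0,0,0]]'
```

```text
clock: 15.58
tool_pos: [0.5191, -0.1252, 0.278]
orientation: [[0.997, -0.075, 0.001], [-0.075, -0.997, -0.008], [0.002, 0.008, -1.0]]
wrist_force: [-3.0, -13.1, 6.1]
finger_gap: 0.171
grasp_force: 30.4
```

The stop is reached, with a 13 N reaction. Releasing, rising and backing off toward the robot.

```bash
python3 -m crank '[[0.1,0,0.2,0,0],[0.6,0,0,0,0],[0.6,0,0,0,0],[0.6,0,0,0,0],[0.6,0,0,-2,0],[0.6,0,0,-4,0],[0.6,0,0,-4,0],[0.6,-3,0,-2,0],[0.6,-3,0,0,0],[0.6,-3,0,0,0],[0.6,0,0,0,0],[0.6,0,0,0,0]]'
python3 - <<'E'
from h import *
im=snap("wrist");cv2.imwrite("pics/w7.png",cv2.resize(im[:,:,::-1],None,fx=1.5,fy=1.5,interpolation=2))
E
```

```text
clock: 16.58
tool_pos: [0.4282, -0.1176, 0.3969]
orientation: [[0.997, -0.077, 0.0], [-0.077, -0.997, 0.0], [0.0, -0.0, -1.0]]
wrist_force: [-0.4, -0.7, -0.5]
finger_gap: 0.595
grasp_force: 0.0
```

View pics/w7.png

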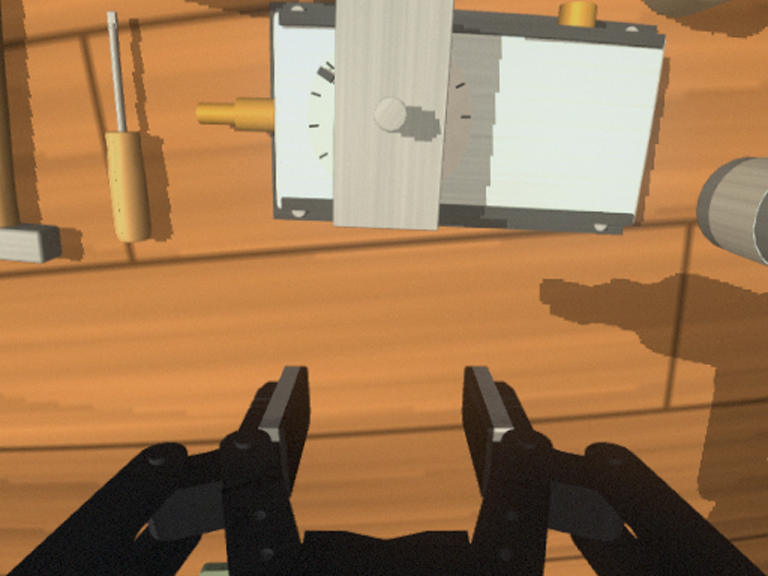

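The lock sits centred over the dial, stub at (390,113) in the enlarged picture. The tab is undisturbed at (326,72).

```bash
python3 - <<'E'
from h import *
print(atz("wrist",(260,75.5),.126))
print([tri(a["uv"],b["uv"])[0] for a in r.look_for("lamp_grip","scene")[:0] for b in []])
r.close_job()
E
```

```text
[ 0.51899888 -0.12574803  0.126     ]
[]
the job is handed in; nothing more can be done
```

The job is handed in at about 17 s of the 72 s: I swung the lamp to the right, about 25 cm from the knob by the gripper's position on release. I turned the knob until its pointer lined up with the tab, then slid the lock home against its stop; I have no verdict back.

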